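Square up the candy slab and lay the cutting square on the score line

TASK

Get the slab of peanut candy ready for the next cut: press it firmly home and hold it pressed for a moment, so that its long back face sits flush along the fence at the back of the cutting board, but neither ram it nor shove the loose board out of its place. Lay the cutting square on the slab, blade flat on top and pointing at the fence, wooden stock hanging over the slab's edge nearest the robot and flush against that face, and the blade's graduated right-hand edge on the rightmost of the three score lines; it has a handle to carry it by. Let go of it there, and do not disturb the plate, knife, mug and kettle.

Things in the scene. Friction and masses are not known exactly. Their poses are not given: they have to be found in the camera images.
- fence: Fence guide on the cutting board (256 x 300 mm, top 34 mm above the table, 1.6 kg, loose on rubber feet: a shove of some 12 to 35 N slides it). The fence itself: wooden strip across the board's back, 300 long, 20 thick, 15 high. Origin: board's top, middle of the strip's front face if it stood fully back. x away from the robot, y left along the strip, z up; board from x = -0.23.
- slab: Rigid slab of brown peanut candy, 120 (x) x 180 (y) x 25 mm, loose on the board, up to 9 degrees askew, 10 to 70 mm short of the fence. 0.45 to 0.9 kg; slides under a push of 2 to 9 N. Origin: centre of its underside. x from front face (robot side, x = -0.060) to back face (x = 0.060, goes to the fence), y left, z up. Dark score lines on top along x at y = -0.045, 0, +0.045.
- score_line (a point): Where the rightmost score line (y = -0.045 of the slab) meets the slab's front face, on its top edge. Axes as the slab's. The square's origin belongs exactly here.
- square: L-shaped cutting square, 0.25 kg. Steel blade: x 0 to 0.140, y 0 to 0.040, z 0 to 0.004, graduated along its right-hand edge y = 0. Origin: on the blade's underside at the stock's inner face, on that edge; x along the blade, y left, z up. Starts on the table left or right of the board, resting on its stock's lower edge and blade tip: nose tipped 9 degrees down.
- square_heel (a point): Middle of the square's stock face that goes against the slab, at (0, 0.060, -0.011) of the square. The stock: dark wooden bar under the blade's near end, x -0.014 to 0, y 0 to 0.120 (left of the working edge), hanging 22 mm below the blade's underside (z -0.022 to 0.004). Axes as the square's.
- square_handle (a point): Centre of the handle bar on the blade, at (0.055, 0.020, 0.037) of the square: a dark wooden bar along x, 74 mm long, 14 wide (y), 16 high, on two posts 11 mm thick at x = 0.026 and 0.084, 25 mm free under the bar. Near the square's centre of mass. Axes as the square's.
- plate: White plate, 160 mm across, with two strips of candy on it, about 35 mm high in all; stands on the other side of the board from the square. Origin: centre of its underside. Leave it alone.
- knife: Kitchen knife lying flat on the table at the right, 280 mm long, 46 mm wide, 19 mm high. Origin: where blade and handle meet, on the table. Leave it alone.
- kettle: Glass kettle with black handle and lid, 120 x 158 x 183 mm, behind the board at the left. Origin: on its underside. Leave it alone.
- mug: White mug with a diamond pattern, 78 x 110 x 90 mm, behind the board at the right. Origin: on its underside. Leave it alone.
- fence_slot (a point): Front limit of the strip's front face, at (-0.036, 0, 0) of the fence. The strip (strip_c0, centre 10 mm behind its front face) was set along its slots, front face somewhere between x = -0.036 and 0 of the fence, parallel to y, and clamped firmly by two brass thumb nuts at y = -0.128 and 0.128 (tops 30 mm above the board). Where it stands is not reported: look, or feel for it.

How it is judged (in metres and radians):
On the way:
1. the slab is pressed home against the fence: more than 4 N between them, its back face within 2 mm of the fence and parallel to it within 0.015 rad (contact force between slab and fence above 4 N and x of strip_c0 in the frame of slab below 0.072 m and angle between the x axis of slab and the x axis of fence, either way round below 0.015 rad), for 0.2 s.
At the end, for the whole second after the job is handed in: Slab flat, its back within 2 mm of the fence and parallel within 0.015 rad; square flat on it (0.02 rad, 1.5 mm), stock within 2 mm of the slab's front face and parallel within 0.02 rad, graduated edge within 3 mm of the rightmost score line; both at rest (x of strip_c0 in the frame of slab below 0.072 m and angle between the x axis of slab and the x axis of fence, either way round below 0.015 rad and angle between each of slab, square's own z axis and vertical below 0.02 rad and x of square in the frame of slab between -0.062 and -0.0585 m and angle between the x axis of square and the x axis of slab, either way round below 0.02 rad and y of square in the frame of slab between -0.048 and -0.042 m and z of square in the frame of slab between 0.0235 and 0.0265 m and linear speed of each of square, slab below 0.01 m/s); the robot touches nothing.
It fails at once if the slab is rammed against the fence with more than 40 N (contact force between slab and fence above 40 N).
It fails at once if the board with its fence is shoved more than 4 mm from where it stood (distance of fence from where it was at the start of the episode above 0.004 m).
It fails at once if a bystander (plate, knife, mug, kettle) is shifted by more than 15 mm (distance of any of plate, knife, mug, kettle from where it was at the start of the episode above 0.015 m).
It also fails if it takes over 54 s, if anything falls off the work surface, if the arm or the gripper's body presses on something with over 40 N, if the wrist force passes 120 N, or if a joint passes its speed limit or range.

ROBOT

A 6-joint arm with a two-finger parallel gripper is mounted at the origin on a cart in front of the work surface, level with it; the furniture and walls round the work are solid. World frame = base frame: x ahead of the robot, y to its left, z up, the work surface at z = 0. Lengths are in mm, angles in rad, forces in N, time in s.
With the tool pointing down it reaches from about 325 to 750 mm from the base axis. Payload 7.6 kg.
Tool frame: the origin (TCP) lies between the finger pads; the fingertips stand 22 mm ahead of it and the grasp point (between the pads) lies 3 mm ahead of it (robot.tips_ahead is the distance from the TCP to the fingertips, in mm); z points along the fingers, y is the line along which they close (so a half turn about z gives the same grasp; the last joint's range is limited). The gripper opens to 85 mm and grips with 20 to 120 N. Pads are 22 mm wide; open, the fingers measure 114 mm over their backs; the gripper's body (76 mm by 85 mm) begins 54 mm behind the grasp point. The pads swing forward as they close: fully open they stand 13 mm farther back than shut.
Start: joints at [-1.383, 0.052, 1.401, -0, 1.689, -0.07], TCP at [133.875, -507.665, 222.823] pointing down, gripper open.
Joint ranges: [-2.9, 2.9], [-0.91, 2.17], [0.12, 2.37], [-1.06, 4.2], [0.26, 2.73], [-2.93, 2.93]. Speed limits (rad/s): [2.57, 2.57, 3.01, 3.14, 3.14, 3.14].

INTERFACE

Orientations are given as a unit quaternion [x, y, z, w].
In Python, from station import robot, cams, order gives the robot as it stands.
- The arm moves only by the tool arm_command, never from a script. Its argument "motion" is text: rows parted by semicolons, each of 4 numbers parted by spaces: the shift along the tool's x, y, z normalised to -1 to 1, where 1 is 0.5 m, then the turn about the tool's z normalised to -1 to 1, where 1 is pi rad. A call has exactly 5 rows; each row is the pose to reach, as a shift and turn from the pose commanded when the call began, along the tool's axes at that moment, turning the shorter way round; what a row does not reach only later rows make up. A row lasts 1/12 s, in which the tool goes at most 41.7 mm and 7.16 degrees, less where a joint would pass 70% of its speed; a pose out of reach is approached as far as the arm can. A call with a number of a shift or a turn outside -1 to 1 is refused whole. A call with a gripper value outside its range is refused whole. "jaw" is the opening, from 0 (shut) to 1 (fully open), set as the call begins (left out, the last holds). The fingers move at their own pace and stop on an object; the grip force is fixed at half the most. Time passes only in rows, so rows that repeat a pose let the fingers close, or fill a call up. It gives the time, the measured TCP pose, the force, the opening and the grip force at its end, in the units of the state.
- robot.observe(): the state, without advancing time (a new reading comes with each control period).
- cams.camera(name): name is "side" or "top"; returns the picture (384x512x3 uint8, blue, green, red); there is no depth.
- cams.camera_model(name): a dict with "mtx" (3x3 intrinsics, pixels), "k1" (the pictures are not rectified: a ray, as slopes to the right and down, at radius r is drawn at 1 + k1 r^2 times it, then the intrinsics apply), "R" (3x3) and "t" (3): a world point X has camera coordinates R X + t. Camera axes: x right, y down, z forward; pixel columns grow to the right and rows downward; lengths in mm; the calibration is good to about 2 mm. A picture is of the moment at which its call begins. camera_model takes no time and is no camera call.
- order.close_job(): hands the job in; it is judged then, once.
The state is a dict: "t": time; "qpos": joint angles; "qvel": joint speeds; "joint_torque": joint torques, N m; "eef_pos": TCP position; "tcp_rot": TCP orientation; "wrist_force": force on the tool from outside, world axes, zero at the start; "wrist_torque": the same for the moment, N m; "width": finger opening in mm; "grip_force": force on a finger pad.
Only numpy, scipy, OpenCV 4.12 (cv2) and the standard library are available. Lean on these libraries where they do the work, as an engineer would, in place of code of your own. Each camera call takes 0.05 s, during which the arm holds its last target. There are 200 camera calls.

## Working session

There is one attempt and no reset: what is moved stays moved. The work goes in short steps, Python scripts to look and compute and a tool call to move; the robot and the scene stay as the last step left them, time stands still between calls to the robot, and variables do not carry over. Pictures are saved under pics/ and viewed, at most 10 in all, crops included, and the job is handed in when it is done.

Besides the shell and the picture viewer there is one more tool, called after "Emit:" as a command line: name --argument value ..., lists and objects as JSON in quotes. arm_command: Moves the arm, as the interface text tells. Scaled input: -1 to 1 covers 0.5 m each way for a shift and pi rad each way for a turn. Its arguments: {"type":"object","properties":{"motion":{"type":"string"},"jaw":{"type":"number"}},"required":["motion"]}

```bash
mkdir -p pics; ls
python3 - <<'E'
from station import robot,cams,order
import cv2
s=robot.observe()
print(s['t'],s['eef_pos'],s['tcp_rot'],s['width'],s['wrist_force'])
for n in('top','side'):
    im=cams.camera(n); cv2.imwrite(f'pics/{n}0.png',im)
    m=cams.camera_model(n); print(n,m)
E
```

```text
pics
0.0 [ 133.82298094 -507.32567771  221.95837937] [ 9.91703329e-01  1.28545276e-01 -4.11904502e-05 -7.85334461e-04] 85.33839040627447 [-0.60368636 -0.47022348 -0.76680544]
top {'mtx': array([[352.57041336,   0.        , 249.01329069],
       [  0.        , 352.57041336, 187.91079823],
       [  0.        ,   0.        ,   1.        ]]), 'k1': -0.0006975548257633055, 'R': array([[-0.02949485, -0.99950475, -0.01096822],
       [-0.98186187,  0.03102675, -0.18704172],
       [ 0.1872894 ,  0.00525251, -0.98229074]]), 't': array([ -63.82880514,  581.85039912, 1251.93402969])}
side {'mtx': array([[357.01194653,   0.        , 257.36073129],
       [  0.        , 357.01194653, 187.68731595],
       [  0.        ,   0.        ,   1.        ]]), 'k1': -0.10827307478244057, 'R': array([[ 0.91418595, -0.4044784 ,  0.02571506],
       [-0.1663727 , -0.43237077, -0.88621422],
       [ 0.36957296,  0.80588631, -0.46256145]]), 't': array([-578.10943412,  133.47290352, 1216.80494034])}
```

View pics/top0.png

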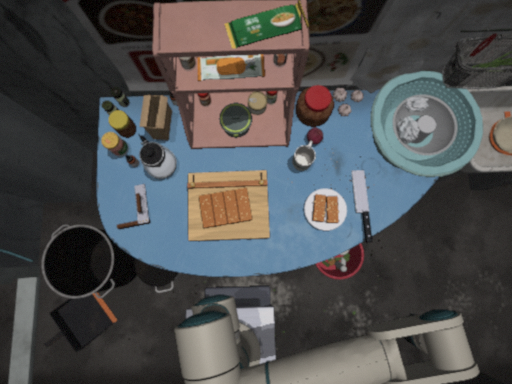

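View pics/side0.png

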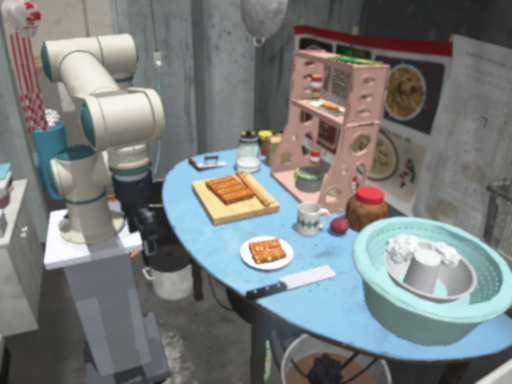

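The top view shows the board around (228,205), the slab around (225,207) and the strip at row 182. The square is left of the board at (140,205), with its stock at (130,224). The plate is right of the board at (325,209). Next I'll zoom in on these.

Run:
```python
import cv2,numpy as np
t=cv2.imread('pics/top0.png'); s=cv2.imread('pics/side0.png')
a=cv2.resize(t[160:250,110:280],None,fx=4.7,fy=4.7,interpolation=cv2.INTER_CUBIC)
cv2.imwrite('pics/c1.png',a)
b=cv2.resize(s[145:225,180:290],None,fx=7,fy=7,interpolation=cv2.INTER_CUBIC)
cv2.imwrite('pics/c2.png',b)
```

```text
(no output)
```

View pics/c1.png

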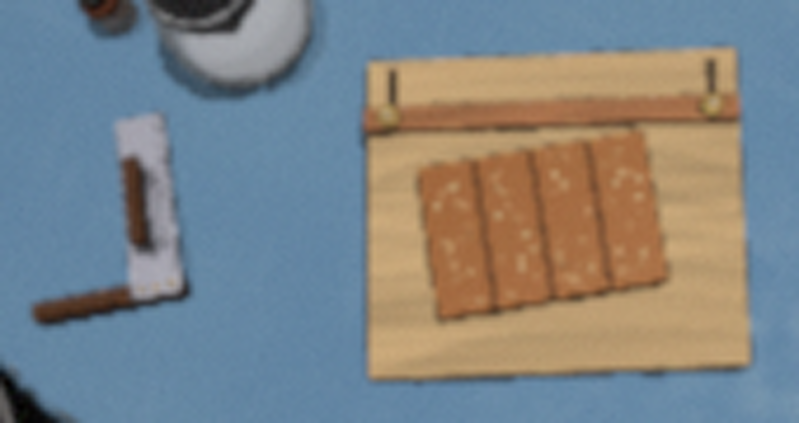

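View pics/c2.png

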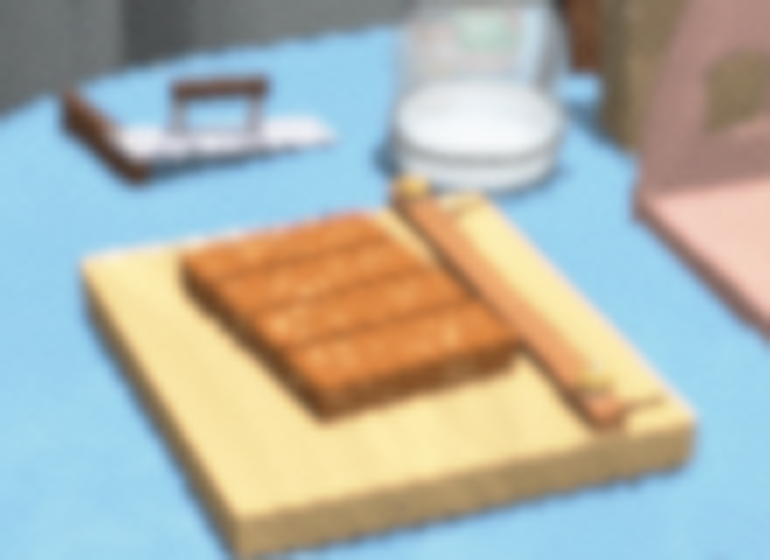

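The crops are clear. In c1 the slab top corners are at about (419,170), (643,132), (667,280) and (440,320). The strip's front edge is at row ~128, and the handle bar runs from (131,157) to (141,250). The stock runs from (35,312) to (187,290). Side crop c2 shows the handle bar from (172,88) to (270,82). Now to measure them.

```bash
cat > h.py <<'E'
import cv2,numpy as np
from station import robot,cams,order
M={n:cams.camera_model(n) for n in('top','side')}
def ray(n,p):
    m=M[n];K=m['mtx'];p=np.atleast_2d(np.asarray(p,float))
    d=(p-K[:2,2])/[K[0,0],K[1,1]]; s=d.copy()
    for _ in range(20): s=d/(1+m['k1']*(s**2).sum(1,keepdims=True))
    v=np.c_[s,np.ones(len(s))]@m['R']; return -m['R'].T@m['t'],v
def plane(n,p,z):
    c,v=ray(n,p); return c+v*((z-c[2])/v[:,2])[:,None]
def tri(pt,ps):
    c1,v1=ray('top',pt);c2,v2=ray('side',ps);o=[]
    for a,b in zip(v1,v2):
        l=np.linalg.lstsq(np.c_[a,-b],c2-c1,rcond=None)[0]
        P,Q=c1+l[0]*a,c2+l[1]*b; o.append(np.r_[(P+Q)/2,np.linalg.norm(P-Q)])
    return np.array(o)
def proj(n,X):
    m=M[n];c=np.atleast_2d(X)@m['R'].T+m['t'];s=c[:,:2]/c[:,2:]
    s=s*(1+m['k1']*(s**2).sum(1,keepdims=True));K=m['mtx'];return s*[K[0,0],K[1,1]]+K[:2,2]
def crop(x,y,f,p): return (np.asarray(p,float)+.5)/f-.5+[x,y]
E
python3 - <<'E'
from h import *
np.set_printoptions(precision=1,suppress=True)
T=lambda p:crop(110,160,4.7,p); S=lambda p:crop(180,145,7,p)
print('camera',ray('top',[[0,0]])[0],ray('side',[[0,0]])[0])
print('slab top corners BL? order bl,br,fr,fl'); print(tri(T([[419,168],[643,132],[667,278],[440,316]]),S([[365,212],[525,335],[328,403],[183,262]])))
print('board back-left,back-right,front-right,front-left');print(tri(T([[366,62],[736,48],[750,366],[369,378]]),S([[480,195],[695,415],[238,518],[82,262]])))
print('handle near,far');print(tri(T([[141,250],[131,157]]),S([[172,88],[270,82]])))
print('stock L,R');print(tri(T([[40,312],[187,292]]),S([[66,95],[143,170]])))
print('blade tip L,R');print(tri(T([[116,120],[162,115]]),S([[325,124],[336,137]]))) 
print('strip front top z49',plane('top',T([[372,131],[738,119]]),49))
print('strip back top z49',plane('top',T([[366,110],[738,96]]),49))
b=plane('top',T([[419,168],[643,132],[667,278],[440,316]]),59);print('slab z59',b,np.linalg.norm(np.diff(b,axis=0),axis=1))
b=plane('top',T([[366,62],[736,48],[750,366],[369,378]]),34);print('board z34',b,np.linalg.norm(np.diff(b,axis=0),axis=1))
print('plate',plane('top',[[325,209]],10),'mug',plane('top',[[303,156]],50))
E
```

```text
camera [ 334.9  -88.4 1337.9] [  101.  -1156.7   696. ]
slab top corners BL? order bl,br,fr,fl
[[558.9 104.6  54.6   2.9]
 [583.6 -73.   55.8   6.3]
 [467.4 -87.8  46.1   3.3]
 [442.5  89.4  49.5   2.4]]
board back-left,back-right,front-right,front-left
[[ 652.2  151.1   29.7    3.6]
 [ 652.1 -149.    33.1    1. ]
 [ 398.  -150.5   28.8    2.9]
 [ 397.3  148.1   30.2    2.2]]
handle near,far
[[502.  320.7  57.9   6.1]
 [576.1 335.1  45.8   2.1]]
stock L,R
[[455.5 411.2  24.5   1.4]
 [473.  296.8  13.7   7. ]]
blade tip L,R
[[620.7 363.9  -4.1   9.7]
 [618.6 324.5   3.1   2.5]]
strip front top z49 [[ 589.4  143.1   49. ]
 [ 589.9 -147.5   49. ]]
strip back top z49 [[ 606.6  147.9   49. ]
 [ 608.6 -148.2   49. ]]
slab z59 [[556.7 104.3  59. ]
 [579.9 -72.   59. ]
 [464.5 -87.3  59. ]
 [440.5  88.4  59. ]] [177.8 116.4 177.4]
board z34 [[ 649.4  150.8   34. ]
 [ 651.4 -148.8   34. ]
 [ 396.4 -149.9   34. ]
 [ 396.   147.6   34. ]] [299.6 255.1 297.5]
plate [[ 497.9 -366.2   10. ]] mug [[ 696.7 -289.    50. ]]
```

Measurements agree with the given sizes: the slab is 178x117 mm with its top at about 55–59, the board is 299x255, and the handle is at about (539,328,52). The strip's front face is at x≈590. First move: go in front of the slab with the jaw shut.

```bash
cat >> h.py <<'E'
def go(X,yaw=None):
    "normalised shift+turn from the present pose to world X with tool-x yaw"
    s=robot.observe();q=s['tcp_rot'];from scipy.spatial.transform import Rotation as R
    r=R.from_quat(q).as_matrix();y0=np.arctan2(r[1,0],r[0,0])
    d=r.T@(np.asarray(X,float)-s['eef_pos'])/500
    print('at',s['eef_pos'].round(1),'yaw',round(y0,4),'F',s['wrist_force'].round(1),'->',d.round(4),0 if yaw is None else round((y0-yaw)/np.pi,4),'rows',round(np.linalg.norm(d)*12,1))
E
python3 - <<'E'
from h import *
print(robot.tips_ahead); go([422,8,190],.003); go([422,8,60],.003)
E
```

```text
22.0
at [ 133.8 -507.4  222. ] yaw 0.2578 F [-0.  -0.2 -0.4] -> [ 0.8201 -0.8496  0.0653] 0.0811 rows 14.2
at [ 133.8 -507.4  222. ] yaw 0.2578 F [-0.  -0.2 -0.4] -> [ 0.8201 -0.8493  0.3253] 0.0811 rows 14.7
```

Emit:
arm_command --motion "0.0547 -0.0566 0.004 0;0.1094 -0.1133 0.009 0;0.164 -0.17 0.013 0;0.2187 -0.2266 0.017 0;0.2734 -0.2832 0.022 0" --jaw 0

```text
t: 0.52
eef_pos: [230.3, -334.1, 211.3]
tcp_rot: [0.992, 0.128, -0.0, -0.0]
wrist_force: [0.3, -0.6, 0.8]
width: 25.4
grip_force: 0.0
```

Emit:
arm_command --motion "0.0547 -0.0566 0.004 0;0.1094 -0.1133 0.009 0;0.164 -0.17 0.013 0;0.2187 -0.2266 0.017 0;0.2734 -0.2832 0.022 0"

```text
t: 0.93
eef_pos: [326.4, -162.3, 200.7]
tcp_rot: [0.992, 0.128, 0.0, 0.0]
wrist_force: [1.3, -0.3, 0.1]
width: 0.1
grip_force: 0.0
```

Emit:
arm_command --motion "0.0547 -0.0566 0.004 0.016;0.1094 -0.1133 0.009 0.032;0.164 -0.17 0.013 0.048;0.2187 -0.2266 0.017 0.064;0.2734 -0.2832 0.022 0.081"

```text
t: 1.35
eef_pos: [422.5, 9.7, 189.6]
tcp_rot: [1.0, 0.001, 0.0, 0.0]
wrist_force: [-0.5, -0.9, 0.1]
width: -0.1
grip_force: 0.0
```

Run:
```python
from h import *
print(robot.observe()['width'],robot.observe()['t']);go([422,8,60],.003)
```

```text
-0.0959850788418366 1.35
at [422.5   9.7 189.6] yaw 0.0012 F [-0.5 -0.9  0.1] -> [-0.0011  0.0034  0.2592] -0.0006 rows 3.1
```

Emit:
arm_command --motion "0 0.003 0.07 0;0 0.003 0.14 0;0 0.003 0.21 0;0 0.003 0.259 0;0 0.003 0.259 0"

```text
t: 1.77
eef_pos: [418.2, 6.6, 54.7]
tcp_rot: [1.0, 0.002, -0.005, -0.0]
wrist_force: [-0.7, -0.5, -1.2]
width: -0.0
grip_force: 0.0
```

Emit:
arm_command --motion "0.007 0 0 0;0.014 0 0 0;0.021 0 0 0;0.028 0 0 0;0.034 0 0 0"

```text
t: 2.18
eef_pos: [440.4, 6.1, 61.7]
tcp_rot: [1.0, 0.002, 0.001, 0.0]
wrist_force: [-0.4, -1.2, -0.2]
width: -0.2
grip_force: 0.0
```

Emit:
arm_command --motion "0.001 0 0 0;0.002 0 0 0;0.003 0 0 0;0.004 0 0 0;0.005 0 0 0"

```text
t: 2.6
eef_pos: [441.6, 6.2, 60.3]
tcp_rot: [1.0, 0.002, -0.0, 0.0]
wrist_force: [0.1, -0.1, -0.5]
width: -0.1
grip_force: 0.0
```

Emit:
arm_command --motion "0.001 0 0 0;0.002 0 0 0;0.003 0 0 0;0.004 0 0 0;0.005 0 0 0"

```text
t: 3.02
eef_pos: [444.2, 6.2, 60.3]
tcp_rot: [1.0, 0.002, -0.0, 0.0]
wrist_force: [-0.2, 0.4, 0.3]
width: 0.1
grip_force: 0.0
```

Emit:
arm_command --motion "0.0012 0 0 0;0.0024 0 0 0;0.0036 0 0 0;0.0048 0 0 0;0.006 0 0 0"

```text
t: 3.43
eef_pos: [447.2, 6.2, 60.3]
tcp_rot: [1.0, 0.002, 0.0, 0.0]
wrist_force: [-0.7, 0.2, -0.1]
width: -0.2
grip_force: 0.0
```

Emit:
arm_command --motion "0.0012 0 0 0;0.0024 0 0 0;0.0036 0 0 0;0.0048 0 0 0;0.006 0 0 0"

```text
t: 3.85
eef_pos: [450.2, 6.2, 60.3]
tcp_rot: [1.0, 0.002, 0.0, 0.0]
wrist_force: [0.1, 0.3, 0.1]
width: 0.1
grip_force: 0.0
```

Emit:
arm_command --motion "0.0012 0 0 0;0.0024 0 0 0;0.0036 0 0 0;0.0048 0 0 0;0.006 0 0 0"

```text
t: 4.27
eef_pos: [453.2, 6.2, 60.3]
tcp_rot: [1.0, 0.002, 0.0, 0.0]
wrist_force: [1.3, 1.2, -1.0]
width: 0.1
grip_force: 0.0
```

Run:
```python
from h import *
s=cams.camera('side');t=cams.camera('top')
b=cv2.resize(s[130:230,180:290],None,fx=5.5,fy=5.5,interpolation=cv2.INTER_CUBIC)
a=cv2.resize(t[165:250,180:280],None,fx=5,fy=5,interpolation=cv2.INTER_CUBIC)
c=np.zeros((550,1110,3),np.uint8);c[:b.shape[0],:605]=b;c[:a.shape[0],608:1108]=a
cv2.imwrite('pics/c3.png',cv2.resize(c,(800,396),interpolation=cv2.INTER_AREA))
```

```text
(no output)
```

View pics/c3.png

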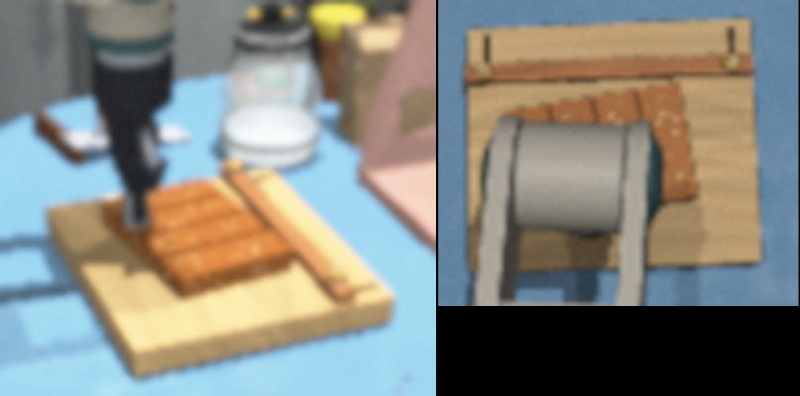

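The finger tips (about (135,225) in the side crop) are right at the slab's front face, and the slab still looks askew and short of the fence. I'll keep pushing in small steps.

Emit:
arm_command --motion "0.0012 0 0 0;0.0024 0 0 0;0.0036 0 0 0;0.0048 0 0 0;0.006 0 0 0"

```text
t: 4.78
eef_pos: [456.2, 6.2, 60.3]
tcp_rot: [1.0, 0.002, 0.0, 0.0]
wrist_force: [-0.3, -1.0, 0.7]
width: -0.0
grip_force: 0.0
```

Emit:
arm_command --motion "0.001 0 0 0;0.002 0 0 0;0.003 0 0 0;0.004 0 0 0;0.005 0 0 0"

```text
t: 5.2
eef_pos: [458.7, 6.3, 60.3]
tcp_rot: [1.0, 0.002, 0.0, 0.0]
wrist_force: [-0.6, -0.4, 0.5]
width: 0.0
grip_force: 0.0
```

Emit:
arm_command --motion "0.001 0 0 0;0.002 0 0 0;0.003 0 0 0;0.004 0 0 0;0.005 0 0 0"

```text
t: 5.62
eef_pos: [461.2, 6.3, 60.3]
tcp_rot: [1.0, 0.002, -0.0, 0.0]
wrist_force: [0.1, -0.0, 0.3]
width: -0.0
grip_force: 0.0
```

Run:
```python
from h import *
s=cams.camera('side'); cv2.imwrite('pics/side2.png',s); s0=cv2.imread('pics/side0.png')
b=np.hstack([cv2.resize(i[150:215,200:265],None,fx=6,fy=6,interpolation=cv2.INTER_CUBIC) for i in (s0,s)])
cv2.imwrite('pics/c4.png',b);print(proj('side',[[461,6,38],[472,6,38]]))
```

```text
[[216.34880913 193.00569022]
 [219.06311914 192.51763691]]
```

View pics/c4.png

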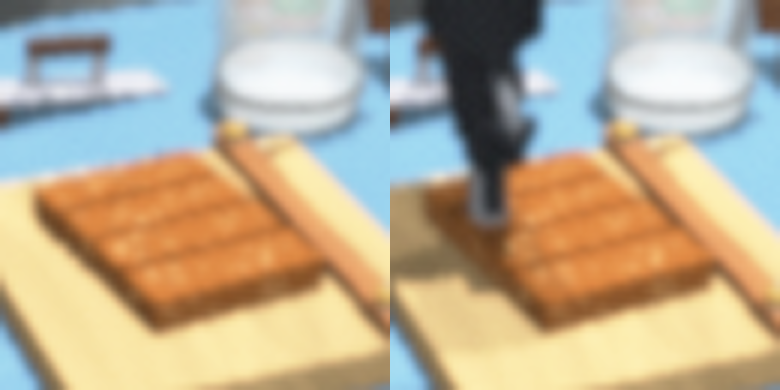

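The slab hasn't moved. The finger tip shows at side pixel (216.5,187.5), where (216.3,193) was expected for z=38, so the tips are hovering over the slab's top. I'll back off and feel for the board with the tips.

Emit:
arm_command --motion "0 0 -0.03 0;-0.03 0 -0.03 0;-0.1 0 -0.03 0;-0.1 0 -0.01 0;-0.1 0 0 0"

```text
t: 6.08
eef_pos: [410.2, 6.2, 59.9]
tcp_rot: [1.0, 0.002, 0.0, 0.0]
wrist_force: [0.1, -0.3, 0.2]
width: -0.3
grip_force: 0.0
```

Emit:
arm_command --motion "0 0 0.004 0;0 0 0.008 0;0 0 0.012 0;0 0 0.016 0;0 0 0.02 0"

```text
t: 6.5
eef_pos: [411.5, 6.1, 50.1]
tcp_rot: [1.0, 0.002, -0.0, 0.0]
wrist_force: [-0.3, 0.4, -0.1]
width: 0.1
grip_force: 0.0
```

Emit:
arm_command --motion "0 0 0.002 0;0 0 0.004 0;0 0 0.006 0;0 0 0.008 0;0 0 0.01 0"

```text
t: 6.92
eef_pos: [411.2, 6.1, 45.3]
tcp_rot: [1.0, 0.002, 0.0, 0.0]
wrist_force: [-0.3, 0.2, -0.2]
width: 0.2
grip_force: 0.0
```

Emit:
arm_command --motion "0 0 0.002 0;0 0 0.004 0;0 0 0.006 0;0 0 0.008 0;0 0 0.01 0"

```text
t: 7.33
eef_pos: [411.1, 6.1, 40.2]
tcp_rot: [1.0, 0.002, 0.0, 0.0]
wrist_force: [0.6, 0.1, 0.4]
width: -0.4
grip_force: 0.0
```

Run:
```python
from h import *
s=cams.camera('side'); cv2.imwrite('pics/side3.png',s)
cv2.imwrite('pics/c5.png',cv2.resize(s[130:220,165:285],None,fx=6,fy=6,interpolation=cv2.INTER_CUBIC))
go([411,6,40]);print(proj('side',[[411,6,18],[411,6,34],[411,6,40]]))
```

```text
at [411.    6.1  40. ] yaw 0.0034 F [-0.7  0.4 -0.3] -> [ 0.      0.0002 -0.    ] 0 rows 0.0
[[204.05990505 199.82880267]
 [203.87472713 196.17666665]
 [203.80507852 194.79669698]]
```

View pics/c5.png

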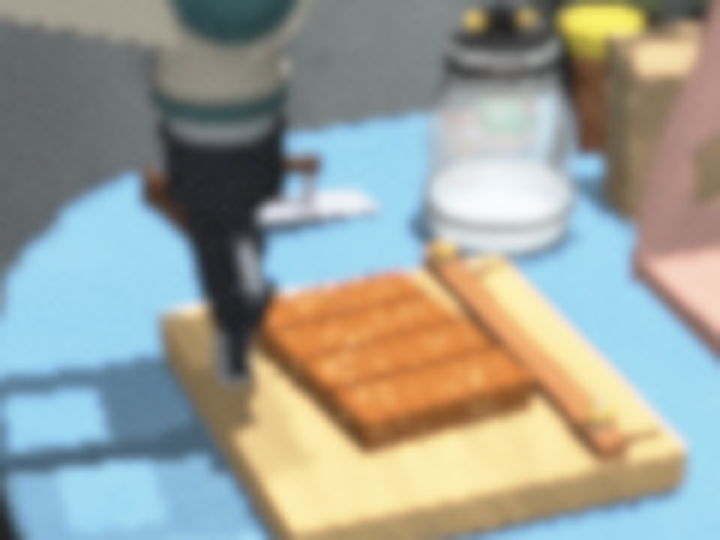

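The tip shows at (204.1,193.3), about z≈46–50 with the TCP at 40, so there is still clear space under it. I'll keep feeling down for the board.

Emit:
arm_command --motion "0 0 0.002 0;0 0 0.004 0;0 0 0.006 0;0 0 0.007 0;0 0 0.008 0"

```text
t: 7.8
eef_pos: [411.1, 6.1, 36.2]
tcp_rot: [1.0, 0.002, -0.0, 0.0]
wrist_force: [-0.3, 0.7, 0.5]
width: -0.5
grip_force: 0.0
```

Emit:
arm_command --motion "0 0 0.001 0;0 0 0.002 0;0 0 0.003 0;0 0 0.004 0;0 0 0.004 0"

```text
t: 8.22
eef_pos: [411.1, 6.1, 34.2]
tcp_rot: [1.0, 0.002, -0.0, 0.0]
wrist_force: [0.4, 0.2, -0.6]
width: 0.4
grip_force: 0.0
```

Emit:
arm_command --motion "0 0 0.001 0;0 0 0.002 0;0 0 0.003 0;0 0 0.004 0;0 0 0.004 0"

```text
t: 8.63
eef_pos: [411.1, 6.1, 32.2]
tcp_rot: [1.0, 0.002, -0.0, 0.0]
wrist_force: [-0.4, 0.3, -0.4]
width: 0.3
grip_force: 0.0
```

Emit:
arm_command --motion "0 0 0.002 0;0 0 0.004 0;0 0 0.006 0;0 0 0.007 0;0 0 0.008 0"

```text
t: 9.05
eef_pos: [411.1, 6.1, 28.2]
tcp_rot: [1.0, 0.002, -0.0, 0.0]
wrist_force: [-1.1, 0.3, -0.4]
width: 0.1
grip_force: 0.0
```

Emit:
arm_command --motion "0 0 0.001 0;0 0 0.002 0;0 0 0.003 0;0 0 0.004 0;0 0 0.005 0"

```text
t: 9.47
eef_pos: [411.1, 6.1, 25.7]
tcp_rot: [1.0, 0.002, 0.0, 0.0]
wrist_force: [-0.0, -0.3, 0.0]
width: -0.2
grip_force: 0.0
```

Run:
```python
from h import *
s=cams.camera('side'); s3=cv2.imread('pics/side3.png');s0=cv2.imread('pics/side0.png')
for r in range(184,204): print(r,s0[r,203:206].mean(0).round(),s3[r,203:206].mean(0).round(),s[r,203:206].mean(0).round())
o=robot.observe();print(o['eef_pos'],o['wrist_force'],o['qpos'].round(3),o['joint_torque'].round(1))
```

```text
184 [144. 203. 231.] [41. 37. 36.] [42. 37. 36.]
185 [148. 209. 235.] [45. 42. 40.] [39. 36. 33.]
186 [157. 218. 241.] [52. 47. 46.] [38. 34. 32.]
187 [165. 227. 247.] [53. 50. 48.] [41. 38. 35.]
188 [168. 230. 249.] [56. 55. 53.] [46. 44. 43.]
189 [170. 232. 250.] [59. 57. 57.] [53. 51. 51.]
190 [167. 229. 249.] [60. 59. 58.] [57. 55. 55.]
191 [164. 228. 248.] [63. 62. 59.] [59. 57. 55.]
192 [162. 227. 247.] [82. 82. 80.] [59. 57. 54.]
193 [162. 226. 247.] [ 98. 104. 108.] [62. 58. 57.]
194 [161. 226. 247.] [ 93. 111. 122.] [63. 61. 58.]
195 [162. 227. 247.] [ 82. 110. 128.] [78. 76. 74.]
196 [163. 227. 248.] [ 78. 110. 130.] [ 95.  99. 101.]
197 [165. 228. 248.] [ 78. 110. 130.] [ 95. 110. 122.]
198 [165. 228. 248.] [ 79. 110. 131.] [ 85. 111. 128.]
199 [165. 228. 248.] [ 78. 110. 131.] [ 80. 111. 129.]
200 [161. 224. 245.] [ 83. 117. 138.] [ 80. 113. 133.]
201 [154. 215. 239.] [ 96. 135. 161.] [ 93. 131. 155.]
202 [141. 199. 226.] [110. 156. 185.] [109. 153. 182.]
203 [126. 179. 206.] [112. 158. 186.] [111. 157. 185.]
[411.07091744   6.12036067  25.65218334] [-0.8127517  -0.01452579 -0.16310436] [-0.075 -0.102  1.961 -0.     1.283  1.493] [  0.  -27.8 -32.    0.   -0.   -0. ]
```

The tip row moved 192.5→195.5, so the tips now stand at about z≈38–41, roughly 13 mm behind the TCP rather than 22 mm ahead. That height suits the push, so I'll push now.

Emit:
arm_command --motion "0.01 0 0 0;0.02 0 0 0;0.03 0 0 0;0.04 0 0 0;0.046 0 0 0"

```text
t: 9.93
eef_pos: [434.9, 6.2, 25.8]
tcp_rot: [1.0, 0.002, 0.0, 0.0]
wrist_force: [0.2, -0.3, -0.1]
width: -0.4
grip_force: 0.0
```

Emit:
arm_command --motion "0.002 0 0 0;0.004 0 0 0;0.006 0 0 0;0.008 0 0 0;0.01 0 0 0"

```text
t: 10.35
eef_pos: [438.9, 6.2, 25.7]
tcp_rot: [1.0, 0.002, -0.0, 0.0]
wrist_force: [-2.8, 0.6, 1.5]
width: 0.2
grip_force: 1.9
```

Emit:
arm_command --motion "0.002 0 0 0;0.004 0 0 0;0.006 0 0 0;0.008 0 0 0;0.01 0 0 0"

```text
t: 10.77
eef_pos: [444.1, 6.2, 25.7]
tcp_rot: [1.0, 0.002, -0.0, 0.0]
wrist_force: [-4.2, -0.6, 1.0]
width: 0.3
grip_force: 1.9
```

Emit:
arm_command --motion "0.001 0 0 0;0.002 0 0 0;0.003 0 0 0;0.004 0 0 0;0.005 0 0 0"

```text
t: 11.18
eef_pos: [446.6, 6.2, 25.7]
tcp_rot: [1.0, 0.002, -0.0, 0.0]
wrist_force: [-3.2, 0.4, -0.0]
width: -0.1
grip_force: 1.7
```

Emit:
arm_command --motion "0.001 0 0 0;0.002 0 0 0;0.003 0 0 0;0.004 0 0 0;0.005 0 0 0"

```text
t: 11.6
eef_pos: [448.7, 6.3, 25.7]
tcp_rot: [1.0, 0.002, -0.001, -0.0]
wrist_force: [-6.7, 0.7, 2.1]
width: 0.1
grip_force: 3.4
```

Emit:
arm_command --motion "0.001 0 0 0;0.002 0 0 0;0.003 0 0 0;0.004 0 0 0;0.005 0 0 0"

```text
t: 12.02
eef_pos: [450.0, 7.0, 25.6]
tcp_rot: [1.0, 0.002, -0.002, -0.001]
wrist_force: [-13.4, 5.4, 8.4]
width: -0.2
grip_force: 6.7
```

Emit:
arm_command --motion "0.001 0 0 0;0.002 0 0 0;0.003 0 0 0;0.004 0 0 0;0.005 0 0 0"

```text
t: 12.43
eef_pos: [452.3, 6.9, 25.6]
tcp_rot: [1.0, 0.002, -0.003, -0.001]
wrist_force: [-13.4, 3.6, 8.5]
width: 0.2
grip_force: 7.2
```

```bash
cat >> h.py <<'E'
def edge(im,n,p,q,z,half=3,N=60):
    "sub-pixel edge near segment pq (pixels): strongest gradient on each normal, line fit, cast on plane z -> two world ends, rms px"
    g=cv2.GaussianBlur(im,(0,0),.7).astype(np.float32);p=np.array(p,float);q=np.array(q,float)
    t=(q-p)/np.linalg.norm(q-p);nn=np.array([-t[1],t[0]]);s=np.arange(-half,half+.01,.1);P=[]
    for a in np.linspace(.06,.94,N):
        c=p+a*(q-p);xy=(c+s[:,None]*nn).astype(np.float32)
        v=cv2.remap(g,xy[None,:,0].copy(),xy[None,:,1].copy(),cv2.INTER_LINEAR)[0]
        d=np.abs(np.gradient(v,axis=0)).sum(1);d=np.convolve(d,np.ones(7)/7,'same');d[:4]=d[-4:]=0
        P.append(c+s[d.argmax()]*nn)
    P=np.array(P);u=(P-p)@t;w=(P-p)@nn;k=np.ones(N,bool)
    for _ in range(4):
        f=np.polyfit(u[k],w[k],1);r=w-np.polyval(f,u);k=np.abs(r)<max(.25,2*np.median(np.abs(r)))
    L=np.linalg.norm(q-p);E=[p+a*t+np.polyval(f,a)*nn for a in(0,L)]
    return plane(n,E,z),np.array(E),round(float(r[k].std()),2)
E
python3 - <<'E'
from h import *
np.set_printoptions(precision=2,suppress=True)
t=cams.camera('top');s=cams.camera('side');cv2.imwrite('pics/top4.png',t);cv2.imwrite('pics/side4.png',s)
T=lambda p:crop(110,160,4.7,p); S=lambda p:crop(180,145,7,p)
t0=cv2.imread('pics/top0.png');s0=cv2.imread('pics/side0.png')
for nm,im in(('0',t0),('now',t)):
  for l,p,q,z in(('back',[366,62],[736,48],34),('right',[736,48],[750,366],34),('strip',[395,130],[705,120],49)):
    e=edge(im,'top',*T([p,q]),z);print(nm,l,e[0][:,:2].ravel(),e[2])
for nm,im in(('0',s0),('now',s)):
  for l,p,q,z in(('boardR',[238,518],[695,415],34),('strip',[420,235],[585,400],49),('slabRback?',[330,403],[520,340],59)):
    e=edge(im,'side',*S([p,q]),z);print(nm,l,e[0][:,:2].ravel(),e[2])
cv2.imwrite('pics/c6.png',np.hstack([cv2.resize(t[170:240,185:275],None,fx=4.3,fy=4.3,interpolation=cv2.INTER_CUBIC),cv2.resize(s[155:225,190:280],None,fx=4.3,fy=4.3,interpolation=cv2.INTER_CUBIC)]))
E
```

```text
0 back [ 650.04  150.79  652.52 -148.81] 0.23
0 right [ 651.44 -148.96  396.4  -151.01] 0.23
0 strip [ 584.55  124.62  588.41 -121.29] 0.15
now back [ 652.17  150.87  653.79 -148.81] 0.21
now right [ 651.45 -149.46  396.4  -151.16] 0.25
now strip [ 588.25  124.74  590.67 -121.3 ] 1.13
0 boardR [ 397.17 -158.57  649.43 -157.13] 0.24
0 strip [ 596.84   87.56  579.82 -149.02] 0.5
0 slabRback? [ 459.55 -126.89  575.03 -101.33] 0.03
now boardR [ 397.07 -159.1   649.05 -158.16] 0.23
now strip [ 597.19   87.91  582.76 -146.59] 0.79
now slabRback? [ 458.06 -135.14  581.71  -75.17] 0.85
```

View pics/c6.png

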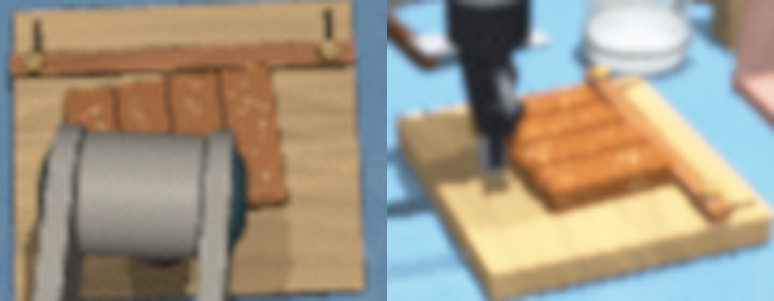

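The slab's right back corner now touches the strip at c6 (265,65), and the left side is still about 14 mm short. The push also bears down by 8 N. The board may have crept 1–2 mm, so I'll back off, raise the tips, and push gently further left, where the leverage is better.

Emit:
arm_command --motion "-0.02 0 0 0;-0.03 -0.03 -0.01 0;-0.03 -0.08 -0.016 0;-0.03 -0.09 -0.016 0;-0.03 -0.09 -0.016 0"

```text
t: 12.95
eef_pos: [439.9, 52.2, 34.4]
tcp_rot: [1.0, 0.003, 0.001, -0.0]
wrist_force: [0.5, -0.0, 0.8]
width: 0.0
grip_force: 0.0
```

Emit:
arm_command --motion "0.004 0 0 0;0.008 0 0 0;0.012 0 0 0;0.015 0 0 0;0.018 0 0 0"

```text
t: 13.37
eef_pos: [448.0, 50.8, 33.6]
tcp_rot: [1.0, 0.001, -0.0, 0.0]
wrist_force: [-5.0, 0.6, 2.7]
width: -0.1
grip_force: 1.8
```

Emit:
arm_command --motion "0.001 0 0 0;0.002 0 0 0;0.003 0 0 0;0.004 0 0 0;0.005 0 0 0"

```text
t: 13.78
eef_pos: [450.2, 51.5, 33.6]
tcp_rot: [1.0, 0.002, -0.0, -0.0]
wrist_force: [-3.8, 2.0, 2.1]
width: 0.0
grip_force: 1.9
```

Emit:
arm_command --motion "0.001 0 0 0;0.002 0 0 0;0.003 0 0 0;0.004 0 0 0;0.005 0 0 0"

```text
t: 14.2
eef_pos: [452.9, 51.3, 33.6]
tcp_rot: [1.0, 0.002, -0.0, -0.0]
wrist_force: [-3.5, 2.3, 0.0]
width: 0.0
grip_force: 1.6
```

Emit:
arm_command --motion "0.001 0 0 0;0.002 0 0 0;0.003 0 0 0;0.004 0 0 0;0.005 0 0 0"

```text
t: 14.62
eef_pos: [455.5, 51.2, 33.7]
tcp_rot: [1.0, 0.002, 0.0, 0.0]
wrist_force: [-2.0, 1.5, -0.5]
width: 0.3
grip_force: 1.4
```

Emit:
arm_command --motion "0.001 0 0 0;0.002 0 0 0;0.003 0 0 0;0.004 0 0 0;0.004 0 0 0"

```text
t: 15.03
eef_pos: [457.6, 51.2, 33.8]
tcp_rot: [1.0, 0.002, 0.0, 0.0]
wrist_force: [-2.9, 0.7, -1.8]
width: 0.0
grip_force: 1.0
```

Emit:
arm_command --motion "0.001 0 0 0;0.002 0 0 0;0.003 0 0 0;0.003 0 0 0;0.003 0 0 0"

```text
t: 15.45
eef_pos: [459.1, 51.2, 33.8]
tcp_rot: [1.0, 0.002, 0.0, 0.0]
wrist_force: [-1.9, 1.6, -1.3]
width: 0.0
grip_force: 1.0
```

Emit:
arm_command --motion "0.001 0 0 0;0.002 0 0 0;0.003 0 0 0;0.003 0 0 0;0.003 0 0 0"

```text
t: 15.87
eef_pos: [460.6, 51.3, 33.8]
tcp_rot: [1.0, 0.002, 0.0, 0.0]
wrist_force: [-2.4, 1.9, -0.2]
width: 0.0
grip_force: 1.2
```

Emit:
arm_command --motion "0.001 0 0 0;0.002 0 0 0;0.003 0 0 0;0.003 0 0 0;0.003 0 0 0"

```text
t: 16.28
eef_pos: [461.3, 51.3, 33.8]
tcp_rot: [1.0, 0.002, -0.001, 0.0]
wrist_force: [-6.9, 1.5, 3.8]
width: -0.1
grip_force: 3.8
```

Emit:
arm_command --motion "0.001 0 0 0;0.002 0 0 0;0.003 0 0 0;0.003 0 0 0;0.003 0 0 0"

```text
t: 16.7
eef_pos: [461.8, 51.3, 33.8]
tcp_rot: [1.0, 0.002, -0.002, 0.0]
wrist_force: [-14.0, 1.1, 9.0]
width: -0.1
grip_force: 7.0
```

Emit:
arm_command --motion "-0.012 0 0 0;-0.02 0.03 0 0;-0.02 0.08 0 0;-0.02 0.086 0 0;-0.015 0.086 0 0"

```text
t: 17.12
eef_pos: [456.6, 7.1, 34.1]
tcp_rot: [1.0, 0.001, 0.001, 0.0]
wrist_force: [0.4, -0.6, -0.4]
width: -0.0
grip_force: 0.0
```

Emit:
arm_command --motion "0.003 0 0 0;0.006 0 0 0;0.009 0 0 0;0.011 0 0 0;0.012 0 0 0"

```text
t: 17.53
eef_pos: [462.0, 8.7, 33.7]
tcp_rot: [1.0, 0.002, -0.0, -0.0]
wrist_force: [-2.7, 0.6, 1.9]
width: -0.2
grip_force: 1.5
```

Emit:
arm_command --motion "0.0005 0 0 0;0.001 0 0 0;0.0015 0 0 0;0.002 0 0 0;0.002 0 0 0"

```text
t: 17.95
eef_pos: [462.1, 8.7, 33.6]
tcp_rot: [1.0, 0.002, -0.001, -0.0]
wrist_force: [-6.6, 2.1, 4.8]
width: -0.3
grip_force: 3.7
```

Emit:
arm_command --motion "0.0005 0 0 0;0.001 0 0 0;0.0015 0 0 0;0.002 0 0 0;0.0022 0 0 0"

```text
t: 18.37
eef_pos: [462.1, 8.6, 33.6]
tcp_rot: [1.0, 0.002, -0.003, -0.0]
wrist_force: [-14.3, 1.7, 10.2]
width: 0.4
grip_force: 7.4
```

Emit:
arm_command --motion "0.0004 0 0 0;0.0004 0 0 0;0.0004 0 0 0;0.0004 0 0 0;0.0004 0 0 0"

```text
t: 18.78
eef_pos: [462.0, 8.6, 33.6]
tcp_rot: [1.0, 0.002, -0.003, -0.0]
wrist_force: [-15.5, 2.2, 10.1]
width: -0.1
grip_force: 7.8
```

Held at about 15 N with no creep (x stays at 462.0). Now I'll retreat upward and measure the square from the first images.

Emit:
arm_command --motion "-0.01 0 0 0;-0.04 0 -0.02 0;-0.04 0 -0.09 0;-0.04 0 -0.17 0;-0.04 0 -0.25 0" --jaw 0.7

```text
t: 19.2
eef_pos: [443.8, 8.2, 159.9]
tcp_rot: [1.0, 0.002, -0.0, 0.0]
wrist_force: [1.6, -0.8, 0.0]
width: 59.3
grip_force: 0.0
```

Run:
```python
from h import *
np.set_printoptions(precision=2,suppress=True)
t0=cv2.imread('pics/top0.png')
T=lambda p:crop(110,160,4.7,p)
yaw=lambda e:np.arctan2(*(e[1]-e[0])[1::-1])
# blade right edge: near z~ 22+..., tip z~0 : take mid-height 12
for l,p,q,z in(('bladeR',[182,275],[163,120],12),('bladeL',[129,285],[117,125],12),('barL',[133,246],[123,160],52),('barR',[148,246],[139,160],52)):
    e=edge(t0,'top',*T([p,q]),z,half=1.6 if 'bar' in l else 2.5);print(l,e[0][:,:2],'yaw',yaw(e[0]),e[2])
a=T([[141,250],[131,157]]); print('bar ends at z 57,46', plane('top',a[:1],57),plane('top',a[1:],46))
for y in(0.17,0.185,0.2):
  # expected bar centre from the pose: origin height 22 cos9 etc
  pass
go([445,8,150])
```

```text
bladeR [[483.2  306.82]
 [611.16 322.77]] yaw 0.12395247356738334 0.19
bladeL [[477.03 341.17]
 [608.33 359.03]] yaw 0.13522670301397083 0.28
barL [[502.81 332.53]
 [571.63 340.52]] yaw 0.11558456158400211 0.27
barR [[502.89 315.34]
 [571.52 324.11]] yaw 0.12721351878847104 0.24
bar ends at z 57,46 [[499.08 321.66  57.  ]] [[575.04 335.28  46.  ]]
at [443.8   8.2 159.9] yaw 0.0032 F [ 1.6 -0.8  0. ] -> [0.   0.   0.02] 0 rows 0.2
```

Run:
```python
from h import *
go([490,170,150]); go([537,328,110],.173); print(plane('top',[[158,179],[160,160],[178,165]],0))
```

```text
at [443.8   8.2 159.9] yaw 0.0032 F [ 1.6 -0.8  0. ] -> [ 0.0934 -0.3234  0.0197] 0 rows 4.0
at [443.8   8.2 159.9] yaw 0.0032 F [ 1.6 -0.8  0. ] -> [ 0.1885 -0.6391  0.0996] -0.054 rows 8.1
[[636.52276731 271.86806484   0.        ]
 [712.80672071 265.42778893   0.        ]
 [690.22173624 194.32043624   0.        ]]
```

Emit:
arm_command --motion "0.018 -0.08 0.004 0;0.037 -0.16 0.008 0;0.056 -0.24 0.012 0;0.075 -0.3 0.016 0;0.0934 -0.36 0.0197 0"

```text
t: 19.62
eef_pos: [491.0, 190.4, 148.9]
tcp_rot: [1.0, 0.002, 0.001, -0.0]
wrist_force: [0.2, -0.4, 0.5]
width: 59.6
grip_force: 0.0
```

Emit:
arm_command --motion "0.023 -0.065 0.016 -0.014;0.047 -0.13 0.032 -0.027;0.071 -0.2 0.048 -0.04;0.0951 -0.2791 0.0799 -0.054;0.0951 -0.2791 0.0799 -0.054"

```text
t: 20.03
eef_pos: [536.4, 332.5, 103.0]
tcp_rot: [0.996, 0.089, -0.003, 0.001]
wrist_force: [-0.1, -0.2, -1.2]
width: 59.5
grip_force: 0.0
```

Run:
```python
from h import *
t=cams.camera('top');cv2.imwrite('pics/top5.png',t);s=cams.camera('side');cv2.imwrite('pics/side5.png',s)
go([537,328,19],.173)
cv2.imwrite('pics/c7.png',np.hstack([cv2.resize(t[165:245,120:280],None,fx=3.4,fy=3.4,interpolation=cv2.INTER_CUBIC)[:272],cv2.resize(s[140:220,185:255],None,fx=3.4,fy=3.4,interpolation=cv2.INTER_CUBIC)]))
```

```text
at [537.  329.  106.6] yaw 0.1747 F [-0.5 -0.5  0. ] -> [1.000e-04 1.700e-03 1.752e-01] 0.0005 rows 2.1
```

View pics/c7.png

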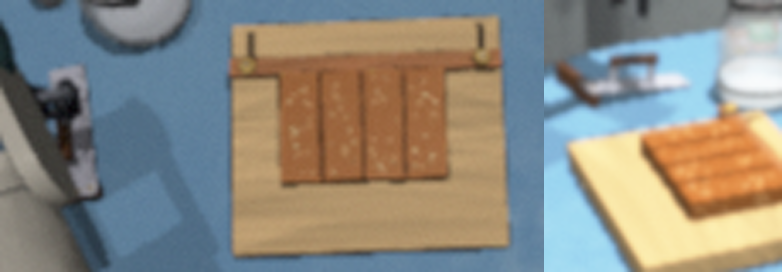

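Top view c7 shows the slab flush and parallel at the strip, with corners at about (282,72), (446,68), (447,176) and (283,182) and score lines at x≈322, 363 and 405. The gripper stands over the handle at about (65,100). I'll measure the slab and go down for the grasp.

Run:
```python
from h import *
np.set_printoptions(precision=2,suppress=True)
t=cv2.imread('pics/top5.png');s=cv2.imread('pics/side5.png')
t0=cv2.imread('pics/top0.png')
T=lambda p:crop(120,165,3.4,p);T0=lambda p:crop(110,160,4.7,p)
for l,p,q,z in(('slabL',[279,78],[283,178],59),('slabR',[445,74],[447,174],59),('front',[285,181],[445,176],59),('sc1',[321,75],[324,178],59),('sc3',[404,75],[407,176],59)):
    if 'sc' in l:
        e=T([p,q]); # dark line: centroid of darkness on rows
        P=[]
        g=cv2.cvtColor(t,cv2.COLOR_BGR2GRAY).astype(float)
        for a in np.linspace(.1,.9,24):
            c=e[0]+a*(e[1]-e[0]);r=int(round(c[1]));x=np.arange(int(round(c[0]))-3,int(round(c[0]))+4);v=g[r,x];w=np.clip(np.median(v)-v,0,None)
            if w.sum()>0:P.append([(w*x).sum()/w.sum(),r])
        W=plane('top',P,59);f=np.polyfit(W[:,0],W[:,1],1);print(l,'y at x=475,530,585',np.polyval(f,[475,530,585]),'yaw',f[0])
    else:
        e=edge(t,'top',*T([p,q]),z,half=2.2);print(l,e[0][:,:2].ravel(),e[2])
for nm,im in(('0',t0),('now',t)):
  for l,p,q,z in(('back',[366,62],[736,48],34),('frontB',[369,378],[750,366],34),('right',[736,48],[750,366],34),('left',[366,140],[369,370],34)):
    e=edge(im,'top',*T0([p,q]),z);print(nm,l,e[0][:,:2].ravel(),e[2])
```

```text
slabL [585.48  97.7  476.28  93.14] 0.22
slabR [584.2  -90.62 475.21 -87.74] 0.12
front [470.2   87.28 466.03 -83.99] 0.11
sc1 y at x=475,530,585 [47.74 48.83 49.91] yaw 0.01970768837381788
sc3 y at x=475,530,585 [-41.05 -41.42 -41.8 ] yaw -0.006863604332265003
0 back [ 650.04  150.79  652.52 -148.81] 0.23
0 frontB [ 395.58  147.59  398.74 -149.89] 0.31
0 right [ 651.44 -148.96  396.4  -151.01] 0.23
0 left [585.18 150.38 402.25 149.59] 0.12
now back [ 652.49  150.89  654.13 -148.81] 0.2
now frontB [ 399.08  147.72  401.04 -149.91] 0.26
now right [ 651.45 -149.38  396.4  -151.11] 0.26
now left [585.18 150.37 402.25 149.43] 0.13
```

Emit:
arm_command --motion "0 0.0017 0.05 0;0 0.0017 0.1 0;0 0.0017 0.145 0;0 0.0017 0.16 0;0 0.0017 0.165 0"

```text
t: 20.55
eef_pos: [537.4, 325.9, 25.8]
tcp_rot: [0.996, 0.086, -0.001, 0.0]
wrist_force: [-0.3, -0.4, -0.0]
width: 59.6
grip_force: 0.0
```

The board has crept about 2–2.5 mm in all, so later pushes have to stay gentle. The slab's yaw is about 0.006 by the mean of the score lines, and the right score line is at y≈-41.5. Now the grasp.

Emit:
arm_command --motion "0 0 0.005 0;0 0 0.01 0;0 0 0.01 0;0 0 0.01 0;0 0 0.01 0"

```text
t: 20.97
eef_pos: [538.2, 327.5, 22.5]
tcp_rot: [0.996, 0.086, 0.001, -0.0]
wrist_force: [0.5, 0.3, 0.0]
width: 60.0
grip_force: 0.0
```

Emit:
arm_command --motion "0 0 0 0;0 0 0 0;0 0 0 0;0 0 0 0;0 0 0 0" --jaw 0

```text
t: 21.38
eef_pos: [537.8, 327.4, 21.7]
tcp_rot: [0.996, 0.086, 0.0, -0.0]
wrist_force: [-1.4, 0.6, 1.4]
width: 13.0
grip_force: 58.7
```

Emit:
arm_command --motion "0 0 0 0;0 0 0 0;0 0 0 0;0 0 0 0;0 0 0 0"

```text
t: 21.8
eef_pos: [537.8, 327.4, 21.7]
tcp_rot: [0.996, 0.086, 0.0, -0.0]
wrist_force: [-0.1, 0.9, 2.3]
width: 12.8
grip_force: 58.8
```

The handle is gripped at 13 mm and 59 N. Now to lift and carry it.

Emit:
arm_command --motion "0 0 -0.02 0;0 0 -0.05 0;0 0 -0.09 0;0 0 -0.14 0;0 0 -0.2 0"

```text
t: 22.22
eef_pos: [536.6, 326.5, 120.6]
tcp_rot: [0.996, 0.086, -0.002, 0.001]
wrist_force: [0.6, 0.3, -2.3]
width: 13.0
grip_force: 58.5
```

Run:
```python
from h import *
go([530,200,122],.006);go([515,-21.5,122],.006)
```

```text
at [536.6 326.5 120.6] yaw 0.1728 F [ 0.6  0.3 -2.3] -> [-0.0565  0.2469 -0.0022] 0.0531 rows 3.0
at [536.6 326.5 120.6] yaw 0.1728 F [ 0.6  0.3 -2.3] -> [-0.1623  0.6781 -0.001 ] 0.0531 rows 8.4
```

Emit:
arm_command --motion "-0.012 0.05 0 0;-0.03 0.12 0 0;-0.048 0.2 0 0;-0.066 0.275 0 0;-0.084 0.35 0 0"

```text
t: 22.63
eef_pos: [525.7, 145.8, 121.4]
tcp_rot: [0.996, 0.087, -0.0, 0.0]
wrist_force: [0.2, -0.5, -3.4]
width: 13.0
grip_force: 58.8
```

Emit:
arm_command --motion "-0.018 0.075 0 0.011;-0.036 0.15 0 0.022;-0.053 0.22 0 0.033;-0.067 0.28 0 0.044;-0.078 0.328 0 0.053"

```text
t: 23.05
eef_pos: [515.5, -23.1, 121.6]
tcp_rot: [1.0, 0.002, -0.0, 0.0]
wrist_force: [0.3, 0.3, -2.4]
width: 13.0
grip_force: 58.8
```

Run:
```python
from h import *
t=cams.camera('top');cv2.imwrite('pics/top6.png',t);s=cams.camera('side');cv2.imwrite('pics/side6.png',s)
go([515,-21.5,84],.006)
cv2.imwrite('pics/c8.png',np.hstack([cv2.resize(t[165:245,180:280],None,fx=4,fy=4,interpolation=cv2.INTER_CUBIC),cv2.resize(s[140:220,190:285],None,fx=4,fy=4,interpolation=cv2.INTER_CUBIC)]))
```

```text
at [515.7 -24.  121.5] yaw 0.0012 F [ 0.4  0.7 -2.6] -> [-0.0014 -0.0051  0.075 ] -0.0015 rows 0.9
```

View pics/c8.png

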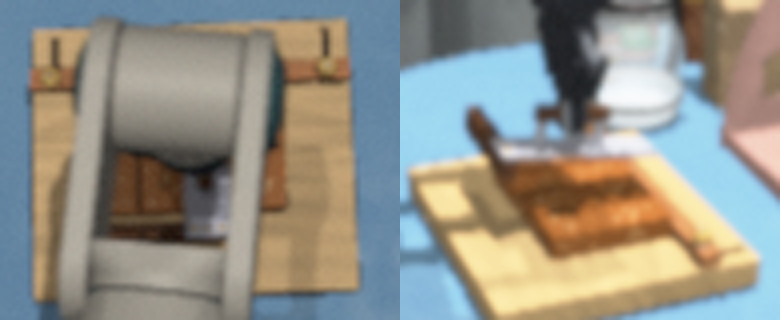

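The square hangs nose-down over the slab's right part. Its stock (c8 side (490,130)) is just ahead of the slab's front face, and the blade's near right corner is at top (228,238). That was my tenth picture, so from here I measure numerically only. Lowering now.

Emit:
arm_command --motion "-0.0014 -0.005 0.02 -0.0015;-0.0014 -0.005 0.04 -0.0015;-0.0014 -0.005 0.06 -0.0015;-0.0014 -0.005 0.07 -0.0015;-0.0014 -0.005 0.074 -0.0015"

```text
t: 23.57
eef_pos: [514.6, -17.2, 82.4]
tcp_rot: [1.0, 0.006, -0.002, -0.0]
wrist_force: [0.0, -0.5, -2.6]
width: 13.1
grip_force: 59.0
```

Emit:
arm_command --motion "0 0 0.002 0;0 0 0.004 0;0 0 0.006 0;0 0 0.008 0;0 0 0.01 0"

```text
t: 23.98
eef_pos: [515.8, -18.2, 79.8]
tcp_rot: [1.0, 0.006, 0.0, 0.0]
wrist_force: [-1.3, 0.1, -0.5]
width: 13.1
grip_force: 59.2
```

Emit:
arm_command --motion "0 0 0.001 0;0 0 0.002 0;0 0 0.003 0;0 0 0.004 0;0 0 0.005 0"

```text
t: 24.4
eef_pos: [516.4, -18.2, 78.2]
tcp_rot: [1.0, 0.006, 0.001, 0.0]
wrist_force: [-3.0, 0.2, 7.5]
width: 12.8
grip_force: 60.3
```

Emit:
arm_command --motion "0 0 0.001 0;0 0 0.002 0;0 0 0.003 0;0 0 0.004 0;0 0 0.005 0"

```text
t: 24.82
eef_pos: [516.3, -18.3, 75.7]
tcp_rot: [1.0, 0.006, 0.001, 0.0]
wrist_force: [-4.2, -0.5, 6.1]
width: 12.7
grip_force: 60.1
```

Emit:
arm_command --motion "0 0 0.001 0;0 0 0.002 0;0 0 0.003 0;0 0 0.004 0;0 0 0.005 0"

```text
t: 25.23
eef_pos: [516.3, -18.2, 73.3]
tcp_rot: [1.0, 0.006, 0.001, 0.0]
wrist_force: [-3.2, -0.2, 5.4]
width: 13.6
grip_force: 60.1
```

Emit:
arm_command --motion "0 0 0.0015 0;0 0 0.003 0;0 0 0.0045 0;0 0 0.006 0;0 0 0.007 0"

```text
t: 25.65
eef_pos: [516.1, -18.3, 69.6]
tcp_rot: [1.0, 0.006, 0.001, 0.0]
wrist_force: [-4.2, -0.2, 6.5]
width: 12.9
grip_force: 60.5
```

Emit:
arm_command --motion "0 0 0.001 0;0 0 0.002 0;0 0 0.003 0;0 0 0.004 0;0 0 0.004 0"

```text
t: 26.07
eef_pos: [516.1, -18.3, 67.6]
tcp_rot: [1.0, 0.006, 0.001, 0.0]
wrist_force: [-3.6, -0.3, 6.5]
width: 12.9
grip_force: 60.7
```

Run:
```python
from h import *
go([516,-21.5,68],.006)
```

```text
at [516.1 -18.3  67.6] yaw 0.0112 F [-3.6 -0.3  6.5] -> [-0.0002  0.0065 -0.0007] 0.0016 rows 0.1
```

Emit:
arm_command --motion "0 0 0.001 0;0 0 0.002 0;0 0 0.002 0;0 0 0.002 0;0 0 0.002 0"

```text
t: 26.48
eef_pos: [516.2, -18.3, 67.4]
tcp_rot: [1.0, 0.006, 0.001, 0.0]
wrist_force: [-6.2, 0.7, 11.0]
width: 12.9
grip_force: 61.4
```

Emit:
arm_command --motion "0 0 0.001 0;0 0 0.002 0;0 0 0.002 0;0 0 0.002 0;0 0 0.002 0"

```text
t: 26.9
eef_pos: [516.4, -18.3, 67.3]
tcp_rot: [1.0, 0.006, 0.001, 0.0]
wrist_force: [-9.6, 1.1, 16.8]
width: 12.7
grip_force: 62.1
```

Emit:
arm_command --motion "0 0 -0.003 0;0 0 -0.006 0;0 0.003 -0.006 0.001;0 0.0065 -0.006 0.0016;0 0.0065 -0.006 0.0016"

```text
t: 27.32
eef_pos: [515.9, -21.4, 67.7]
tcp_rot: [1.0, 0.003, 0.0, -0.0]
wrist_force: [0.3, 1.8, 3.6]
width: 13.1
grip_force: 60.2
```

Emit:
arm_command --motion "0.003 0 0 0;0.006 0 0 0;0.009 0 0 0;0.011 0 0 0;0.012 0 0 0"

```text
t: 27.73
eef_pos: [521.5, -21.7, 67.7]
tcp_rot: [1.0, 0.003, -0.0, 0.0]
wrist_force: [-2.8, -0.4, 6.3]
width: 13.0
grip_force: 60.6
```

Run:
```python
from h import *
t=cams.camera('top');cv2.imwrite('pics/top7.png',t);s=cams.camera('side');cv2.imwrite('pics/side7.png',s)
np.set_printoptions(precision=2,suppress=True)
go([527.5,-21.5,68],.006)
# predicted pixels
yw=.006;R=np.array([[1,-yw],[yw,1]])
o=np.array([472,-41.7])
def w(x,y,z): return np.r_[o+R@[x,y],z]
print(proj('top',[w(-14,0,63),w(0,0,63),w(20,0,63),w(0,40,63),w(-14,0,59),w(0,0,59),w(-14,120,63)]))
g=t.astype(int)
for r in range(222,236): print(r,[tuple(g[r,c]) for c in range(228,243,2)])
```

```text
at [521.5 -21.7  67.7] yaw 0.0058 F [-3.2 -0.6  6.4] -> [ 0.01 -0.   -0.  ] -0.0001 rows 0.1
[[238.99 220.82]
 [238.87 216.96]
 [238.71 211.48]
 [227.85 217.37]
 [239.03 220.93]
 [238.92 217.08]
 [205.86 222.03]]
222 [(np.int64(75), np.int64(74), np.int64(77)), (np.int64(94), np.int64(94), np.int64(97)), (np.int64(92), np.int64(93), np.int64(96)), (np.int64(143), np.int64(138), np.int64(141)), (np.int64(141), np.int64(135), np.int64(140)), (np.int64(141), np.int64(149), np.int64(154)), (np.int64(156), np.int64(168), np.int64(174)), (np.int64(159), np.int64(169), np.int64(175))]
223 [(np.int64(118), np.int64(126), np.int64(132)), (np.int64(107), np.int64(113), np.int64(119)), (np.int64(99), np.int64(108), np.int64(114)), (np.int64(103), np.int64(115), np.int64(124)), (np.int64(92), np.int64(104), np.int64(115)), (np.int64(138), np.int64(152), np.int64(158)), (np.int64(157), np.int64(170), np.int64(175)), (np.int64(155), np.int64(168), np.int64(171))]
224 [(np.int64(145), np.int64(156), np.int64(162)), (np.int64(140), np.int64(151), np.int64(157)), (np.int64(138), np.int64(149), np.int
[... 3734 characters left out ...]
4(103), np.int64(112), np.int64(115)), (np.int64(112), np.int64(120), np.int64(125)), (np.int64(116), np.int64(125), np.int64(129)), (np.int64(112), np.int64(122), np.int64(126)), (np.int64(146), np.int64(158), np.int64(164)), (np.int64(149), np.int64(160), np.int64(165)), (np.int64(143), np.int64(152), np.int64(157))]
235 [(np.int64(121), np.int64(130), np.int64(135)), (np.int64(109), np.int64(118), np.int64(122)), (np.int64(104), np.int64(111), np.int64(116)), (np.int64(94), np.int64(102), np.int64(106)), (np.int64(107), np.int64(115), np.int64(119)), (np.int64(144), np.int64(153), np.int64(160)), (np.int64(146), np.int64(157), np.int64(163)), (np.int64(133), np.int64(142), np.int64(148))]
```

Emit:
arm_command --motion "0.001 0 -0.001 0;0.002 0 -0.001 0;0.003 0 -0.001 0;0.004 0 -0.001 0;0.005 0 -0.001 0"

```text
t: 28.25
eef_pos: [524.1, -21.5, 67.9]
tcp_rot: [1.0, 0.003, -0.0, 0.0]
wrist_force: [-3.6, -0.7, 4.4]
width: 13.2
grip_force: 60.3
```

Emit:
arm_command --motion "0.001 0 0 0;0.002 0 0 0;0.003 0 0 0;0.004 0 0 0;0.004 0 0 0"

```text
t: 28.67
eef_pos: [526.2, -21.3, 67.9]
tcp_rot: [1.0, 0.003, 0.0, 0.0]
wrist_force: [-2.6, 0.3, 4.4]
width: 13.1
grip_force: 60.2
```

Emit:
arm_command --motion "0.0006 0 0 0;0.0012 0 0 0;0.0018 0 0 0;0.002 0 0 0;0.002 0 0 0"

```text
t: 29.08
eef_pos: [527.1, -21.3, 68.0]
tcp_rot: [1.0, 0.003, 0.0, 0.0]
wrist_force: [-3.1, 0.5, 4.1]
width: 12.9
grip_force: 60.3
```

Emit:
arm_command --motion "0.0006 0 0 0;0.0012 0 0 0;0.0018 0 0 0;0.002 0 0 0;0.002 0 0 0"

```text
t: 29.5
eef_pos: [527.2, -21.3, 68.0]
tcp_rot: [1.0, 0.003, -0.001, 0.0]
wrist_force: [-9.5, 0.3, 6.9]
width: 13.2
grip_force: 60.8
```

Emit:
arm_command --motion "-0.001 0 0 0;-0.001 0 0 0;-0.001 0 0 0;-0.001 0 0 0;-0.001 0 0 0" --jaw 0.5

```text
t: 29.92
eef_pos: [527.6, -21.3, 67.8]
tcp_rot: [1.0, 0.003, -0.0, 0.0]
wrist_force: [-0.8, -0.3, 0.2]
width: 43.0
grip_force: 0.0
```

Emit:
arm_command --motion "0 0 -0.03 0;0 0 -0.08 0;0 0 -0.15 0;0 0 -0.2 0;0 0 -0.2 0"

```text
t: 30.33
eef_pos: [530.2, -21.6, 174.5]
tcp_rot: [1.0, 0.003, 0.005, 0.001]
wrist_force: [0.7, 0.3, 1.0]
width: 42.9
grip_force: 0.0
```

Emit:
arm_command --motion "0 -0.08 0 0;0 -0.16 0 0;0 -0.24 0 0;0 -0.32 0 0;0 -0.4 0 0"

```text
t: 30.75
eef_pos: [526.0, 180.5, 167.5]
tcp_rot: [1.0, 0.003, -0.0, 0.0]
wrist_force: [-0.1, 0.7, -1.2]
width: 42.7
grip_force: 0.0
```

Emit:
arm_command --motion "0 -0.08 0 0;0 -0.16 0 0;0 -0.2 0 0;0 -0.2 0 0;0 -0.2 0 0"

```text
t: 31.17
eef_pos: [525.4, 279.5, 167.0]
tcp_rot: [1.0, 0.004, -0.0, 0.0]
wrist_force: [0.2, -0.5, 0.0]
width: 43.0
grip_force: 0.0
```

```bash
cat > m.py <<'E'
from h import *
np.set_printoptions(precision=2,suppress=True)
import sys
t=np.mean([cams.camera('top').astype(float) for _ in range(4)],0).astype(np.uint8);cv2.imwrite('pics/top_'+sys.argv[1]+'.png',t)
s=np.mean([cams.camera('side').astype(float) for _ in range(4)],0).astype(np.uint8);cv2.imwrite('pics/side_'+sys.argv[1]+'.png',s)
o=np.array([472,3.5]);yw=.006;R=np.array([[1,-yw],[yw,1]])
def w(x,y,z): return np.r_[o+R@[x,y],z]
def run(im,n,l,a,b,half=2):
    e=edge(im,n,*proj(n,[a,b]),a[2],half);d=e[0][1]-e[0][0]
    dd=[(R.T@(p[:2]-o)).round(2) for p in e[0]];print(n,l,'slabframe',dd,'rms',e[2])
for n,im in(('top',t),('side',s)):
    run(im,n,'slabR',w(8,-90,59),w(112,-90,59))
    run(im,n,'slabL',w(8,90,59),w(112,90,59))
    run(im,n,'bladeR',w(4,-45,63),w(138,-45,63))
    run(im,n,'bladeL',w(20,-5,63),w(138,-5,63))
    run(im,n,'bladeTip',w(140,-43,63),w(140,-7,63))
    run(im,n,'slabfrontR',w(0,-88,59),w(0,-50,59))
    run(im,n,'stockback',w(-14,-40,63),w(-14,72,63))
    run(im,n,'stockfront',w(0,0,63),w(0,72,63))
    run(im,n,'fronttopL',w(0,77,59),w(0,89,59))
E
python3 m.py a
python3 - <<'E'
import sys;sys.argv=['x','a']
from h import *
t=cv2.imread('pics/top_a.png').astype(int)
for x in(490,530,570):
    p=proj('top',[[x,-41,60]])[0];r=int(round(p[1]))
    print(r,[tuple(map(int,t[r,c])) for c in range(210,258)])
E
```

```text
top slabR slabframe [array([  8.  , -90.97]), array([112.  , -94.85])] rms 0.11
top slabL slabframe [array([ 7.99, 89.78]), array([112.11,  93.93])] rms 0.19
top bladeR slabframe [array([  4.03, -40.69]), array([138.01, -43.59])] rms 0.12
top bladeL slabframe [array([ 19.91, -12.27]), array([138.06,  -0.97])] rms 0.26
top bladeTip slabframe [array([142.98, -42.98]), array([138.83,  -7.01])] rms 0.18
top slabfrontR slabframe [array([ -2.53, -88.  ]), array([ -5.29, -50.03])] rms 0.16
top stockback slabframe [array([-11.76, -39.99]), array([-18.82,  71.89])] rms 0.4
top stockfront slabframe [array([4.16, 0.05]), array([-2.17, 71.95])] rms 0.23
top fronttopL slabframe [array([ 3.94, 77.1 ]), array([-6.79, 88.83])] rms 0.34
side slabR slabframe [array([  6.34, -96.25]), array([110.78, -93.62])] rms 0.16
side slabL slabframe [array([ 7.76, 89.04]), array([111.9 ,  89.66])] rms 0.19
side bladeR slabframe [array([  2.93, -49.14]), array([136.85, -48.3 ])] rms 0.18
side bladeL slabframe [array([24.44, 11.72]), array([138.82,  -2.63])] rms 0.37
side bladeTip slabframe [array([129.31, -52.23])
[... 1986 characters left out ...]
 82, 127), (58, 97, 150), (58, 98, 152), (66, 104, 157), (68, 108, 159), (63, 103, 155), (60, 100, 154), (59, 99, 152), (59, 99, 153), (60, 100, 154), (60, 98, 152), (56, 86, 132), (90, 96, 118), (149, 142, 148), (177, 166, 168), (151, 142, 145), (102, 100, 110), (75, 80, 97), (74, 78, 96), (125, 121, 128), (165, 156, 158), (171, 160, 162), (162, 153, 155), (127, 125, 135), (64, 82, 113), (55, 88, 132), (69, 108, 157), (70, 109, 159), (63, 103, 156), (65, 104, 157), (68, 107, 159), (70, 110, 160), (65, 105, 158), (63, 102, 156), (64, 104, 157), (64, 104, 158), (68, 104, 148), (87, 123, 152), (104, 145, 173), (108, 148, 177), (108, 149, 177), (107, 148, 178), (108, 149, 179), (109, 150, 180)]
```

Relative to score line 1 and the slab's right edge, the blade's graduated edge sits at slab y ≈ -41.9 where it should be -45. The stock face is at the front. I'll re-grip and shift it 3 mm to the right.

Run:
```python
from h import *
go([527.0,-21.3,150],.006);go([527.0,-21.3,68],.006)
t=cv2.imread('pics/top_a.png');W=lambda P:plane('top',P,59)
print(W([[214.3,212],[213.9,201],[213.5,191]]).round(1))
print(W([[238.13,212],[237.5,201],[237.2,191]]).round(1))
```

```text
at [526.  278.  168.1] yaw 0.005 F [ 0.7 -0.  -0.7] -> [-0.001   0.5985  0.0362] -0.0003 rows 7.2
at [526.  278.  168.1] yaw 0.005 F [ 0.7 -0.  -0.7] -> [-0.0011  0.5985  0.2002] -0.0003 rows 7.6
[[493.3  47.7  59. ]
 [534.   48.7  59. ]
 [571.3  49.8  59. ]]
[[490.7 -39.3  59. ]
 [531.3 -37.9  59. ]
 [568.6 -37.7  59. ]]
```

Emit:
arm_command --motion "0 0.08 0 0;0 0.16 0 0;0 0.24 0 0;0 0.31 0 0;0 0.38 0 0"

```text
t: 31.98
eef_pos: [526.6, 86.6, 168.2]
tcp_rot: [1.0, 0.003, 0.0, 0.0]
wrist_force: [0.5, 1.4, 0.3]
width: 42.6
grip_force: 0.0
```

Emit:
arm_command --motion "0 0.07 0 0;0 0.14 0 0;0 0.19 0 0;0 0.215 0 0;0 0.2185 0 0"

```text
t: 32.4
eef_pos: [527.5, -22.8, 168.1]
tcp_rot: [1.0, 0.001, 0.0, 0.0]
wrist_force: [-0.1, 0.5, 0.2]
width: 42.8
grip_force: 0.0
```

Emit:
arm_command --motion "0 0 0.05 0;0 0 0.1 0;0 0 0.14 0;0 0 0.17 0;0 0 0.185 0"

```text
t: 32.82
eef_pos: [526.5, -19.1, 73.0]
tcp_rot: [1.0, 0.004, -0.002, -0.0]
wrist_force: [-0.1, -0.9, -0.4]
width: 42.6
grip_force: 0.0
```

Run:
```python
from h import *
go([527.0,-21.3,68],.006)
```

```text
at [526.5 -19.1  73. ] yaw 0.0074 F [-0.1 -0.9 -0.4] -> [0.0011 0.0044 0.0101] 0.0005 rows 0.1
```

Emit:
arm_command --motion "0.001 0 0.006 0;0.001 0 0.011 0;0.001 0 0.011 0;0.001 0 0.011 0;0.001 0 0.011 0"

```text
t: 33.23
eef_pos: [528.7, -20.5, 71.0]
tcp_rot: [1.0, 0.003, 0.001, 0.0]
wrist_force: [-0.5, 0.0, 0.1]
width: 42.6
grip_force: 0.0
```

Emit:
arm_command --motion "-0.003 0.0016 0.005 0;-0.003 0.0016 0.005 0;-0.003 0.0016 0.005 0;-0.003 0.0016 0.005 0;-0.003 0.0016 0.005 0"

```text
t: 33.65
eef_pos: [526.7, -21.4, 67.6]
tcp_rot: [1.0, 0.003, 0.0, 0.0]
wrist_force: [-0.3, 0.3, -0.8]
width: 42.9
grip_force: 0.0
```

Emit:
arm_command --motion "0 0 0 0;0 0 0 0;0 0 0 0;0 0 0 0;0 0 0 0" --jaw 0

```text
t: 34.07
eef_pos: [526.7, -21.4, 67.7]
tcp_rot: [1.0, 0.003, 0.0, 0.0]
wrist_force: [-1.3, -0.4, 2.4]
width: 12.9
grip_force: 59.1
```

Run:
```python
from h import *
np.set_printoptions(precision=2,suppress=True)
A=cv2.imread('pics/top_a.png').astype(float);B=cv2.imread('pics/top5.png').astype(float)
def dark(im,r,c0):
    v=im[r,:,2];c=int(round(c0));c=c-2+np.argmin(v[c-2:c+3]);x=np.arange(c-2,c+3)
    b=np.percentile(v[c-4:c+5],75);w=np.clip(b-v[x],0,None);return (w*x).sum()/w.sum()
def bl(r):  # saturation-like: blue-red difference
    d=A[r,:,0]-A[r,:,2];lo=d[240:246].mean();hi=d[233:236].mean();x=np.arange(233,243)
    return 232.5+np.clip((d[x]-lo)/(hi-lo),0,1).sum()
rows=np.arange(189,216)
for n,f in(('s1 A',lambda r:dark(A,r,214.3)),('s1 B',lambda r:dark(B,r,214.3)),('s2 B',lambda r:dark(B,r,226.5)),('s3 B',lambda r:dark(B,r,238.6)),('blade A',bl)):
    c=np.array([f(r) for r in rows]);k=np.ones(len(c),bool)
    for _ in range(3):
        p=np.polyfit(rows[k]-202,c[k],1);e=c-np.polyval(p,rows-202);k=abs(e)<.5
    print(n,'col@202',p[1].round(2),'slope',p[0].round(4),'rms',e[k].std().round(2),k.sum())
```

```text
s1 A col@202 213.86 slope 0.0319 rms 0.08 27
s1 B col@202 213.87 slope 0.0294 rms 0.1 27
s2 B col@202 226.25 slope 0.0253 rms 0.13 27
s3 B col@202 238.47 slope 0.0214 rms 0.13 27
blade A col@202 238.26 slope 0.0363 rms 0.06 27
```

The blade's blue-channel edges on both sides, held against the score 3 line, give a shift of 3.2 mm right and a yaw error of at most 0.01. Now to shift it.

Emit:
arm_command --motion "-0.002 0 -0.002 0;-0.004 0 -0.003 0;-0.004 0.003 -0.003 0;-0.004 0.0064 -0.003 0.001;-0.004 0.0064 -0.003 0.001"

```text
t: 34.48
eef_pos: [524.5, -24.9, 68.7]
tcp_rot: [1.0, 0.001, -0.0, 0.0]
wrist_force: [0.5, 0.5, -2.8]
width: 12.8
grip_force: 58.4
```

Emit:
arm_command --motion "0 0 0.001 0;0 0 0.0015 0;0 0 0.002 0;0.001 0 0.002 0;0.002 0 0.002 0"

```text
t: 34.9
eef_pos: [525.7, -24.6, 68.0]
tcp_rot: [1.0, 0.002, 0.0, 0.0]
wrist_force: [0.8, 0.4, -3.0]
width: 12.9
grip_force: 58.4
```

Emit:
arm_command --motion "0.0005 0 0 0;0.001 0 0 0;0.0015 0 0 0;0.002 0 0 0;0.002 0 0 0"

```text
t: 35.32
eef_pos: [526.5, -24.5, 67.9]
tcp_rot: [1.0, 0.002, -0.0, -0.0]
wrist_force: [-1.1, 0.7, -2.2]
width: 12.9
grip_force: 58.5
```

Emit:
arm_command --motion "0 0 0.001 0;0 0 0.002 0;0.0005 0 0.002 0;0.001 0 0.002 0;0.0015 0 0.002 0"

```text
t: 35.73
eef_pos: [526.7, -24.5, 67.6]
tcp_rot: [1.0, 0.002, -0.001, 0.0]
wrist_force: [-10.0, 0.5, 7.1]
width: 13.1
grip_force: 59.7
```

Emit:
arm_command --motion "0.0005 0 0 0;0.001 0 0 0;0.001 0 0 0;0.001 0 0 0;0.001 0 0 0"

```text
t: 36.15
eef_pos: [526.6, -24.6, 67.6]
tcp_rot: [1.0, 0.002, -0.002, 0.0]
wrist_force: [-12.3, 0.3, 8.0]
width: 12.9
grip_force: 59.9
```

Emit:
arm_command --motion "-0.001 0 0 0;-0.002 0 0 0;-0.002 0 0 0;-0.002 0 0 0;-0.002 0 0 0"

```text
t: 36.57
eef_pos: [526.7, -24.5, 67.6]
tcp_rot: [1.0, 0.002, -0.0, 0.0]
wrist_force: [-6.1, -0.5, 4.2]
width: 12.8
grip_force: 59.4
```

Emit:
arm_command --motion "0 0 0 0;0 0 0 0;0 0 0 0;0 0 0 0;0 0 0 0" --jaw 0.5

```text
t: 36.98
eef_pos: [527.0, -24.6, 67.0]
tcp_rot: [1.0, 0.001, 0.0, 0.0]
wrist_force: [0.3, 0.3, 0.5]
width: 43.1
grip_force: 0.0
```

Emit:
arm_command --motion "0 0 -0.02 0;0 0 -0.06 0;0 0 -0.12 0;0 0 -0.18 0;0 0 -0.2 0"

```text
t: 37.4
eef_pos: [528.7, -24.8, 172.9]
tcp_rot: [1.0, 0.002, 0.004, 0.001]
wrist_force: [0.1, -0.4, 1.4]
width: 42.7
grip_force: 0.0
```

Emit:
arm_command --motion "0 -0.08 0 0;0 -0.16 0 0;0 -0.24 0 0;0 -0.32 0 0;0 -0.4 0 0"

```text
t: 37.82
eef_pos: [526.0, 177.2, 167.3]
tcp_rot: [1.0, 0.001, 0.0, -0.0]
wrist_force: [0.8, 0.1, -0.2]
width: 42.6
grip_force: 0.0
```

Emit:
arm_command --motion "0 -0.08 0 0;0 -0.16 0 0;0 -0.2 0 0;0 -0.2 0 0;0 -0.2 0 0"

```text
t: 38.23
eef_pos: [525.6, 276.3, 166.7]
tcp_rot: [1.0, 0.003, -0.0, 0.0]
wrist_force: [-0.8, 0.0, -0.7]
width: 42.7
grip_force: 0.0
```

```bash
python3 m.py b
python3 - <<'E'
from h import *
np.set_printoptions(precision=2,suppress=True)
A=cv2.imread('pics/top_a.png').astype(float);C=cv2.imread('pics/top_b.png').astype(float);B=cv2.imread('pics/top5.png').astype(float)
def dark(im,r,c0):
    v=im[r,:,2];c=int(round(c0));c=c-2+np.argmin(v[c-2:c+3]);x=np.arange(c-2,c+3)
    b=np.percentile(v[c-4:c+5],75);w=np.clip(b-v[x],0,None);return (w*x).sum()/w.sum()
def bR(im,r):
    d=im[r,:,0];c=234+np.argmax(d[234:238]);lo=d[242:246].min();hi=d[c];return c-.5+np.clip((d[c:c+6]-lo)/(hi-lo),0,1).sum()
def bL(im,r):
    d=im[r,:,0];c=226+np.argmax(d[226:230]);lo=d[220:224].min();hi=d[c];return c+.5-np.clip((d[c-5:c+1]-lo)/(hi-lo),0,1).sum()
rows=np.arange(189,216)
for n,f in(('s1 A',lambda r:dark(A,r,214.3)),('s1 C',lambda r:dark(C,r,214.3)),('s2 C',lambda r:dark(C,r,226.3)),('s3 B',lambda r:dark(B,r,238.6)),('bR A',lambda r:bR(A,r)),('bR C',lambda r:bR(C,r)),('bL A',lambda r:bL(A,r)),('bL C',lambda r:bL(C,r))):
    c=np.array([f(r) for r in rows]);k=np.ones(len(c),bool)
    for _ in range(3):
        p=np.polyfit(rows[k]-202,c[k],1);e=c-np.polyval(p,rows-202);k=abs(e)<.5
    print(n,'col@202',p[1].round(2),'slope',p[0].round(4),'rms',e[k].std().round(2),k.sum())
T0=lambda p:crop(110,160,4.7,p)
for nm,im in(('0',cv2.imread('pics/top0.png')),('5',B.astype(np.uint8)),('now',C.astype(np.uint8))):
  for l,p,q in(('back',[366,62],[736,48]),('frontB',[369,378],[750,366])):
    e=edge(im,'top',*T0([p,q]),34);print(nm,l,e[0][:,:2].ravel(),e[2])
E
```

```text
top slabR slabframe [array([  8.  , -91.29]), array([112.  , -94.73])] rms 0.11
top slabL slabframe [array([ 8.  , 89.86]), array([112.11,  93.77])] rms 0.2
top bladeR slabframe [array([  4.01, -44.04]), array([137.99, -47.78])] rms 0.11
top bladeL slabframe [array([20.01, -4.42]), array([137.98,  -6.83])] rms 0.11
top bladeTip slabframe [array([142.62, -42.98]), array([138.94,  -7.01])] rms 0.18
top slabfrontR slabframe [array([ -2.55, -88.  ]), array([ -5.68, -50.03])] rms 0.14
top stockback slabframe [array([-12.64, -39.99]), array([-18.96,  71.89])] rms 0.44
top stockfront slabframe [array([4.43, 0.06]), array([-2.22, 71.95])] rms 0.24
top fronttopL slabframe [array([-4.71, 76.89]), array([-4.31, 88.89])] rms 0.11
side slabR slabframe [array([  6.51, -95.62]), array([110.64, -94.04])] rms 0.18
side slabL slabframe [array([ 7.91, 89.65]), array([111.53,  88.5 ])] rms 0.21
side bladeR slabframe [array([  1.43, -54.89]), array([136.24, -50.04])] rms 0.21
side bladeL slabframe [array([24.96, 13.67]), array([137.53,  -6.38])] rms 0.29
side bladeTip slabframe [array([134.55, -47.71]), 
[... 310 characters left out ...]
e [array([ 0.18, 77.16]), array([ 6.52, 94.65])] rms 0.43
s1 A col@202 213.86 slope 0.0319 rms 0.08 27
s1 C col@202 213.9 slope 0.0286 rms 0.09 27
s2 C col@202 226.31 slope 0.0411 rms 0.21 24
s3 B col@202 238.47 slope 0.0214 rms 0.13 27
bR A col@202 237.6 slope 0.0419 rms 0.13 27
bR C col@202 238.43 slope 0.0327 rms 0.12 25
bL A col@202 226.48 slope 0.0152 rms 0.14 27
bL C col@202 227.32 slope 0.0272 rms 0.12 27
0 back [ 650.04  150.79  652.52 -148.81] 0.23
0 frontB [ 395.58  147.59  398.74 -149.89] 0.31
5 back [ 652.49  150.89  654.13 -148.81] 0.2
5 frontB [ 399.08  147.72  401.04 -149.91] 0.26
now back [ 652.52  150.89  654.05 -148.81] 0.19
now frontB [ 399.16  147.72  401.09 -149.91] 0.25
```

All checks pass. The graduated edge is at column 238.43 and the score line at 238.47, so within 0.2 mm. Yaws are about 0.009 for the square, 0.008 for the slab and 0.006 for the board. The board hasn't moved further and the arm is clear. Handing in.

```bash
python3 -c "
from station import order
print(order.close_job())"
```

```text
the job is handed in; nothing more can be done
None
```

I handed the job in and got no verdict back: the slab is pressed flush to the fence, the square lies on it with its graduated edge within about 0.2 mm of the rightmost score line, and the board crept about 2.4 mm of the 4 mm allowed.

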